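# Push the portion tote up the loading ramp until it catches behind the lip

### The job

Slide the grey tote of portion cups square into the mouth of the loading ramp and push it up the ramp, over the lip bar, until its trailing bottom edge has dropped down behind the lip and it sits flat on the deck, then let go of it. Slide it, do not lift it, and push gently: with no more than about 20 newtons, because the stop behind it is rigid once its sprung buffer is used up. Leave the spray bottle, dish and cup alone.

Things in the scene. Friction and masses are not known exactly. Their poses are not given: they have to be found in the camera images.
- tote: Loose open-topped grey plastic tote holding six white portion cups that are fixed in it; 110 mm long (its x), 150 mm wide (its y), 48 mm high, walls 4 mm, about 0.4 to 0.7 kg. Origin: centre of the underside. Its +x is the leading end (to go up the ramp first), z up. It starts flat on the counter in front of the ramp's mouth, off to one side by up to 35 mm and turned by up to 15 degrees.
- tote_heel (a point): Point on the tote: middle of the trailing bottom edge (tote x = -55 mm, z = 0). Fingertips pressed on the trailing wall can hold this edge up by friction: once it is past the lip, sliding them some 10 mm down the wall, then backing off, lets it drop.
- tote_toe (a point): Point on the tote: middle of the leading bottom edge (tote x = +55 mm, z = 0).
- ramp: Fixed metal loading ramp; deck 325 mm long, straight, rising at 10 degrees. Origin: on the deck's top surface, middle of its foot, where it meets the counter. Its x points up along the deck, y across, z square to the deck. Upright side guides 26 mm high run along it, inner faces at y = +-79 mm.
- ramp_mouth (a point): Point on the counter midway in the ramp's mouth, 58 mm in front of the foot. Here the side guides continue as flared plates 30 mm high, standing on the counter, 205 mm apart at the mouth and narrowing to 156 mm at the foot. Pushing the tote along takes about 2 to 7 N, a few more over the lip.
- lip_zone (a point): Point on the deck surface, middle, 140 mm up from the foot. A dark lip bar lies across the deck near here: sloped front 28 mm long, crest 8 mm above the deck, then a square back face. It is clamped in another place each time, unmeasured: the back face lies within 25 mm up or down the deck of this point, to be found by feel or by eye.
- buffer_zone (a point): Point on the deck, 248 mm up from the foot. A rubber buffer (70 mm wide, centre 14 mm above the deck) stands near here, always 108 mm beyond the lip's back face: the tote meets it 2 mm before it is past the lip. It yields 6 mm at about 1.4 N per mm, then is rigid; it pushes the seated tote back against the lip.
- spray: Bystander: white bottle with a red cap, 64 mm across, 170 mm high, standing beside the ramp. Origin: centre of the underside.
- yellow_dish: Bystander: yellow dish 100 mm across, 35 mm high, beside the ramp. Origin: centre of the underside.
- white_cup: Bystander: white cup 72 mm across, 65 mm high, on the counter beyond the ramp's high end. Origin: centre of the underside.
Things that resemble listed ones, but are neither listed nor needed, are in the scene too. There is more than one size of the tote; the one meant has the size given above.

How it is judged:
By the outcome, as a careful person would: the job done as asked, in the order asked, and still so for the second after the job is handed in, with the robot touching nothing.
It also fails if it takes over 72 s, if anything falls off the work surface, if the arm or the gripper's body presses on something with over 40 N, if the wrist force passes 120 N, or if a joint passes its speed limit or range.

### The arm

A 7-joint arm with a two-finger parallel gripper is mounted at the origin on the work surface. World frame = base frame: x ahead of the robot, y to its left, z up, the work surface at z = 0. Lengths are in mm, angles in rad, forces in N, time in s.
With the tool pointing down it reaches from about 400 to 875 mm from the base axis. Payload 4.4 kg.
Tool frame: the origin (TCP) lies at the very end of the fingers, on their centre line; the grasp point (between the pads) lies 19 mm behind it; y points along the fingers, z is the direction in which the jaws open and shut, and the axes are right-handed (so a half turn about y gives the same grasp; the last joint's range is limited). The gripper opens to 85 mm and grips with 20 to 120 N. Pads are 22 mm wide; open, the fingers measure 114 mm over their backs; the gripper's body (76 mm by 85 mm) begins 54 mm behind the grasp point. The pads swing forward as they close: fully open they stand 13 mm farther back than shut.
Start: joints at [1.218, 0.628, 0.038, 1.517, -0.027, 0.996, -0.02], TCP at [183.902, -623.456, 231.313] pointing down, gripper open.
Joint ranges: [-3.06, 3.06], [-0.37, 2.12], [-1.25, 1.32], [0.18, 2.47], [-1.1, 4.24], [0.23, 1.98], [-2.94, 2.94]. Speed limits (rad/s): [2.57, 2.57, 3.14, 3.14, 3.14, 3.14, 3.14].

### API

Orientations are given as [roll, pitch, yaw] about the fixed x, y, z axes, in that order (R = Rz(yaw) Ry(pitch) Rx(roll)).
In Python, from cell import * gives the robot as it stands.
- The arm moves only by the tool apply_moves, never from a script. Its argument "targets" is a list of rows, each a list of 6 numbers: the shift along the tool's x, y, z in units of 40 mm (1.0 is 40 mm), then the turn, a rotation vector about the tool's x, y, z in units of 8 degrees (1.0 is 8 degrees). A call has 1 to 12 rows; each row shifts and turns the commanded pose from where the row before left it, along the tool's axes as they then stand; what a row does not reach is not made up. A row lasts 1/8 s, in which the tool goes at most 62.5 mm and 10.7 degrees, less where a joint would pass 70% of its speed; a pose out of reach is approached as far as the arm can. A call is refused whole if a number of a shift passes 1 or a number of a turn 1, either way. A call with a gripper value outside its range is refused whole. "jaw" is the gripper command: -1 is shut, 1 is fully open, values between are in proportion, set as the call begins (left out, the last holds). The fingers move at their own pace and stop on an object; the grip force is fixed at half the most. Time passes only in rows, so rows that do not move let the fingers close. It gives the time, the measured TCP pose, the force and the opening at its end, in the units of the state.
- read_state(): the state, without advancing time (a new reading comes with each control period).
- get_image(name): name is "scene" or "top" or "wrist"; returns the picture (400x640x3 uint8, red, green, blue); there is no depth.
- calibration(name): a dict with "fx", "fy", "cx", "cy" (pixels), "world_from_camera" (4x4, takes a point from camera to world coordinates). Camera axes: x right, y down, z forward; pixel columns grow to the right and rows downward; lengths in mm; the calibration is good to about 2 mm. The wrist camera is an equidistant fisheye: a pixel r from the principal point sees the ray r / f radians off the axis. A picture is of the moment at which its call begins: read the wrist's pose just before it. calibration takes no time and is no camera call; for the wrist camera it gives the pose at the moment of the call.
- finish_job(): hands the job in, once; it reports no verdict.
The state is a dict: "clock": time; "qpos": joint angles; "qd": joint speeds; "tau": joint torques, N m; "eef_pos": TCP position; "tool_rot": TCP orientation; "force": force on the tool from outside, world axes, zero at the start; "torque": the same for the moment, N m; "width": finger opening in mm.
Only numpy, scipy, OpenCV 4.12 (cv2) and the standard library are available. Lean on these libraries where they do the work, as an engineer would, in place of code of your own. Each camera call takes 0.05 s, during which the arm holds its last target. There are 200 camera calls.

## Working session

There is one attempt and no reset: what is moved stays moved. The work goes in short steps, Python scripts to look and compute and a tool call to move; the robot and the scene stay as the last step left them, time stands still between calls to the robot, and variables do not carry over. Pictures are saved under pics/ and viewed, about 8 in all and at most 12, crops included, and the job is handed in when it is done.

Besides the shell and the picture viewer there is one more tool, called after "Call:" as name([rows], argument=value, ...), one row to a line, values as JSON. apply_moves: Moves the arm, as the interface text tells. Its arguments: {"type":"object","properties":{"targets":{"type":"array"},"jaw":{"type":"number"}},"required":["targets"]}

```bash
ls; mkdir -p pics; python3 - <<'E'
from cell import *
import cv2
for n in("scene","top"):
    im=get_image(n); cv2.imwrite(f"pics/{n}0.png",im[:,:,::-1]); c=calibration(n); print(n,c)
print(read_state())
E
```

```text
pics
scene {'fx': 460.01983991997855, 'fy': 460.01983991997855, 'cx': 311.4123210021933, 'cy': 204.64201428378607, 'world_from_camera': array([[-8.06488171e-01,  4.51959905e-01, -3.81194273e-01,
         1.02958749e+03],
       [ 5.91179505e-01,  6.06445421e-01, -5.31724313e-01,
         7.52673913e+02],
       [-9.14454833e-03, -6.54183610e-01, -7.56280491e-01,
         1.05535667e+03],
       [ 0.00000000e+00,  0.00000000e+00,  0.00000000e+00,
         1.00000000e+00]])}
top {'fx': 451.410654622734, 'fy': 451.410654622734, 'cx': 315.61278135394457, 'cy': 195.05565889220273, 'world_from_camera': array([[-2.92990604e-02, -9.96892939e-01,  7.31165778e-02,
         4.66608577e+02],
       [-9.99512293e-01,  3.00095439e-02,  8.63732062e-03,
         4.47316356e+01],
       [-1.08046791e-02, -7.28278530e-02, -9.97285998e-01,
         1.32659056e+03],
       [ 0.00000000e+00,  0.00000000e+00,  0.00000000e+00,
         1.00000000e+00]])}
{'clock': 0.1, 'qpos': array([ 1.21819878,  0.62926799,  0.03845592,  1.51824568, -0.02698631,
        0.99628269, -0.02001524]), 'qd': array([-5.00440567e-05, -1.98328952e-03,  1.07144904e-03, -1.67809389e-03,
        1.37605514e-04, -1.01938426e-03,  5.01115940e-04]), 'tau': array([ 3.71169532e-03, -5.64529896e+01,  1.23065807e+00, -1.93971151e+01,
        1.12792879e-02,  5.45394680e-03, -2.79790186e-05]), 'eef_pos': array([ 183.73942415, -622.92372373,  230.47907509]), 'tool_rot': array([-1.57248137e+00, -3.51658013e-05, -2.85481140e+00]), 'force': array([ 0.29538322, -0.21477368,  0.99500497]), 'torque': array([-0.02388475, -0.02610573,  0.00364202]), 'width': 85.38888272290235}
```

View pics/top0.png

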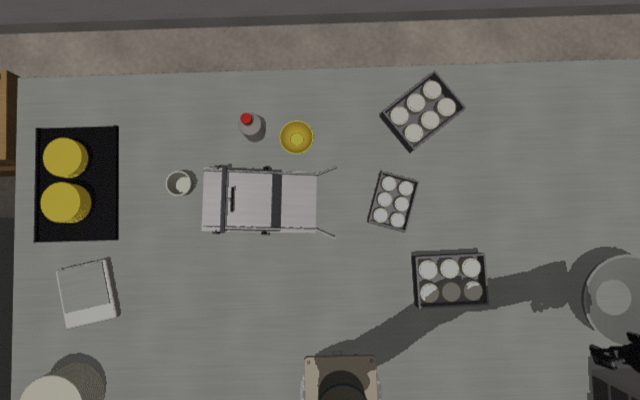

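View pics/scene0.png

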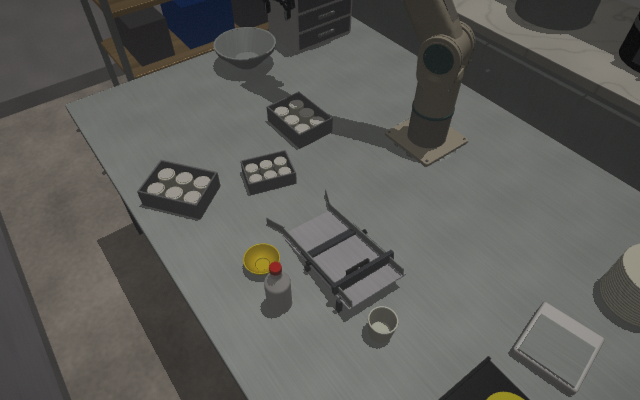

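The top view shows three totes with six cups. They are at (422,111), (450,278) and (392,201). The two outer ones measure about 75x60 px, roughly 210x160 mm, which is too large. The middle one, about 38x53 px, fits 110x150 mm and lies in front of the ramp mouth. The ramp foot is at u≈317, the dark lip band at u≈276, the buffer at u≈233 and the stop bar at u≈222. I'll confirm with an enlarged crop and measure.

```bash
cat > h.py <<'E'
from cell import *
import numpy as np, cv2
from scipy.spatial.transform import Rotation as R
def cast(n,uv,z):
    c=calibration(n); T=c["world_from_camera"]; uv=np.atleast_2d(uv).astype(float)
    d=np.c_[(uv[:,0]-c["cx"])/c["fx"],(uv[:,1]-c["cy"])/c["fy"],np.ones(len(uv))]@T[:3,:3].T
    o=T[:3,3]; return o+d*((z-o[2])/d[:,2])[:,None]
def toterect(im,z=48):
    g=im.max(2).copy(); m=((g<75)).astype(np.uint8)
    x0,y0,x1,y1=340,155,430,243
    s=np.zeros_like(m); s[y0:y1,x0:x1]=m[y0:y1,x0:x1]
    s=cv2.morphologyEx(s,cv2.MORPH_OPEN,np.ones((2,2)))
    cs,_=cv2.findContours(s,cv2.RETR_EXTERNAL,cv2.CHAIN_APPROX_NONE); k=max(cs,key=cv2.contourArea)
    return cv2.minAreaRect(k),k
E
python3 - <<'E'
from h import *
im=cv2.imread("pics/top0.png")
r,k=toterect(im); print(r); b=cv2.boxPoints(r); print(b); 
P=cast("top",b,48); print(P.round(0), P.mean(0)); print([np.linalg.norm(P[i]-P[(i+1)%4]).round(1) for i in range(4)])
crop=cv2.resize(im[150:250,190:430],None,fx=3.33,fy=3.33,interpolation=cv2.INTER_CUBIC)
crop=cv2.convertScaleAbs(crop,alpha=1.3)
cv2.polylines(crop,[((b-[190,150]+.5)*3.33).astype(int)],True,(0,0,255),1)
cv2.imwrite("pics/crop1.png",crop)
E
```

```text
((410.49688720703125, 206.0208282470703), (8.354655265808105, 49.64391326904297), 8.471144676208496)
[[402.7086  229.95662]
 [410.0217  180.8543 ]
 [418.2852  182.08504]
 [410.97208 231.18736]]
[[ 454. -187.   48.]
 [ 593. -213.   48.]
 [ 588. -237.   48.]
 [ 450. -210.   48.]] [ 521.45441651 -211.62425436   48.        ]
[np.float64(140.9), np.float64(23.6), np.float64(140.8), np.float64(23.4)]
```

View pics/crop1.png

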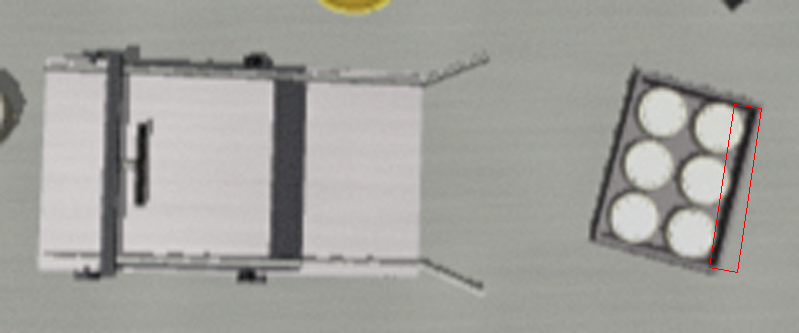

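The crop shows the red box latched onto a shadow, so I'll ignore it. The tote's rim corners in the crop are (637,70), (762,103), (717,270) and (592,240). The foot is at crop u≈422, the lip front at ≈304 and its back at ≈271. The guide inner lines run at v≈82 and ≈258. The mouth ends are at (488,57) and (483,288).

```bash
python3 - <<'E'
from h import *
f=lambda p: np.array(p)/3.33+[190,150]-.35
c=cast("top",f([(637,70),(762,103),(717,270),(592,240)]),48)
print("tote",c.round(1).tolist(),c.mean(0)); print([np.linalg.norm(c[i]-c[(i+1)%4]).round(1) for i in range(4)])
for a,b in((1,0),(2,3),(2,1),(3,0)):
    d=c[b]-c[a]; print(np.degrees(np.arctan2(d[1],d[0])))
ft=cast("top",f([(422,83),(420,262)]),0); print("foot",ft)
print("mouth z30",cast("top",f([(488,57),(483,288)]),30))
# guide tops at foot and at lip stop
print("guide foot top z28",cast("top",f([(424,83),(424,262)]),28))
for u in (271,304):
    print("lip",cast("top",f([(u+3,80),(u-2,256)]),(25+8 if u<300 else 20)))
print("buf",cast("top",f([(147,122),(138,206)]),248*.1736+14))
print("deck end",cast("top",f([(44,60),(38,270)]),325*.1736))
E
```

```text
tote [[624.3, -132.1, 48.0], [592.8, -237.4, 48.0], [452.0, -192.9, 48.0], [480.5, -88.3, 48.0]] [ 537.39113541 -162.68627395   48.        ]
[np.float64(109.9), np.float64(147.6), np.float64(108.4), np.float64(150.4)]
73.30327463165581
74.79706287528775
-17.53988006066806
-16.95887940436681
foot [[624.48691291  52.18436003   0.        ]
 [466.11376373  58.60752619   0.        ]]
mouth z30 [[641.86872856  -5.94561488  30.        ]
 [442.28110067   4.86256802  30.        ]]
guide foot top z28 [[621.1014542   50.28962448  28.        ]
 [466.02324866  54.86965976  28.        ]]
lip [[627.09811459 180.1548271   33.        ]
 [475.0685084  187.84098961  33.        ]]
lip [[627.82593145 152.61195065  20.        ]
 [474.31236806 160.61856757  20.        ]]
buf [[591.52023058 286.42091573  57.0528    ]
 [520.37205977 295.1975058   57.0528    ]]
deck end [[647.37483836 373.72210259  56.42      ]
 [468.85125694 380.77942104  56.42      ]]
```

Call:
apply_moves([
  [0, 0, 0, 0, -0.98, 0],
  [0, 0, 0, 0, -0.98, 0],
  [0, 0, 0, 0, -0.98, 0],
  [0, 0, 0, 0, -0.98, 0],
  [0, 0, 0, 0, -0.98, 0],
  [0, 0, 0, 0, -0.98, 0],
  [0, 0, 0, 0, -0.98, 0],
  [0, 0, 0, 0, -0.98, 0],
  [0, 0, 0, 0, -0.98, 0],
  [0, 0, 0, 0, 0, 0.75],
  [0, 0, 0, 0, 0, 0.75],
  [0, 0, 0, 0, 0, 0],
], jaw=1)

```text
clock: 1.6
eef_pos: [182.8, -624.4, 229.3]
tool_rot: [-1.572, 0.211, -1.626]
force: [-0.4, 0.9, -0.8]
width: 85.6
```

```bash
cat >> h.py <<'E'
F0=np.array([545.,55,0]); YAW=np.radians(87); TILT=np.radians(12)
f=np.array([np.cos(YAW),np.sin(YAW),0]); l=np.array([-f[1],f[0],0])
def need(p,s=None):
    "tool-axis shift (units of 40mm) to world point p and turn (units of 8deg) to the push pose"
    s=s or read_state(); M=R.from_euler("xyz",s["tool_rot"])
    y=np.sin(TILT)*f-np.cos(TILT)*np.array([0,0,1]); z=l*0; x=-(np.cos(TILT)*f+np.sin(TILT)*np.array([0,0,1])); z=np.cross(x,y)
    G=R.from_matrix(np.c_[x,y,z])
    d=M.inv().apply(np.array(p)-s["eef_pos"])/40; t=np.degrees((M.inv()*G).as_rotvec())/8
    q=s["eef_pos"]-F0
    print("t",round(s["clock"],2),"pos",s["eef_pos"].round(1),"along",(q@f).round(1),"lat",(q@l).round(1),"F",s["force"].round(1),"T",s["torque"].round(2))
    print("shift",d.round(2),"turn",t.round(2))
E
python3 - <<'E'
from h import *
need(F0+f*-345+[0,0,150])
E
```

```text
t 1.6 pos [ 182.8 -624.4  229.3] along -697.4 lat 326.1 F [-0.4  0.9 -0.8] T [-0.24  0.06 -0.04]
shift [-8.22  3.78  8.14] turn [ 0.   -0.02 -0.01]
```

Call:
apply_moves([
  [-0.68, 0.31, 0.68, 0, 0, 0],
  [-0.68, 0.31, 0.68, 0, 0, 0],
  [-0.68, 0.31, 0.68, 0, 0, 0],
  [-0.68, 0.31, 0.68, 0, 0, 0],
  [-0.68, 0.31, 0.68, 0, 0, 0],
  [-0.68, 0.31, 0.68, 0, 0, 0],
  [-0.68, 0.31, 0.68, 0, 0, 0],
  [-0.68, 0.31, 0.68, 0, 0, 0],
  [-0.68, 0.31, 0.68, 0, 0, 0],
  [-0.68, 0.31, 0.68, 0, 0, 0],
  [-0.68, 0.31, 0.68, 0, 0, 0],
  [-0.68, 0.31, 0.68, 0, 0, 0],
])

```text
clock: 3.1
eef_pos: [528.6, -289.2, 153.7]
tool_rot: [-1.57, 0.208, -1.622]
force: [-0.0, 0.0, 0.2]
width: 85.5
```

```bash
python3 - <<'E'
from h import *
need(F0+f*-345+[0,0,15])
im=get_image("wrist"); cv2.imwrite("pics/w1.png",im[:,:,::-1])
E
```

```text
t 3.1 pos [ 528.6 -289.2  153.7] along -344.6 lat -1.7 F [-0.   0.   0.2] T [-0.24 -0.05 -0.03]
shift [ 0.73  3.39 -0.04] turn [-0.    0.    0.01]
```

View pics/w1.png

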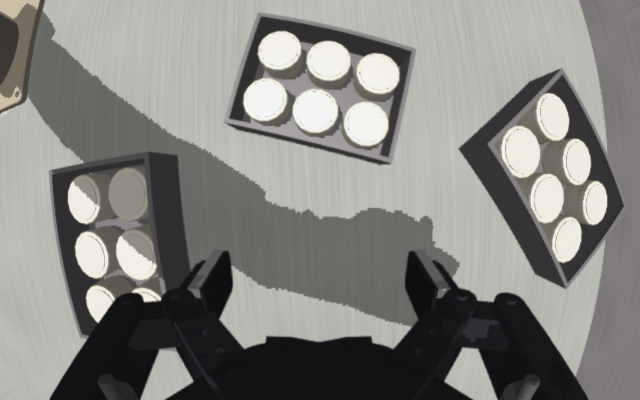

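The wrist view shows the turned tote ahead at about (320,90) and a large tote to the left, whose near side is at u≈175. I'll check the clearance to that large one numerically.

```bash
python3 - <<'E'
from h import *
print(cast("top",[(413,253),(485,250),(488,307)],0).round(0))
E
```

```text
[[ 386. -222.    0.]
 [ 389. -432.    0.]
 [ 226. -431.    0.]]
```

Call:
apply_moves([
  [0.12, 0.56, 0, 0, 0, 0],
  [0.12, 0.56, 0, 0, 0, 0],
  [0.12, 0.56, 0, 0, 0, 0],
  [0.12, 0.56, 0, 0, 0, 0],
  [0.12, 0.56, 0, 0, 0, 0],
  [0.12, 0.56, 0, 0, 0, 0],
  [0, 0, 0, 0, 0, 0],
])

```text
clock: 4.03
eef_pos: [526.7, -290.1, 14.7]
tool_rot: [-1.574, 0.211, -1.624]
force: [-0.9, 0.2, -0.2]
width: 85.5
```

```bash
python3 - <<'E'
from h import *
need(F0+f*-260+[0,0,18])
E
```

```text
t 4.03 pos [ 526.7 -290.1   14.7] along -345.6 lat 0.3 F [-0.9  0.2 -0.2] T [-0.2   0.04  0.04]
shift [-2.11  0.37  0.01] turn [ 0.02 -0.   -0.01]
```

Call:
apply_moves([
  [-0.25, 0.05, 0, 0, 0, 0],
  [-0.25, 0.05, 0, 0, 0, 0],
  [-0.25, 0.05, 0, 0, 0, 0],
  [-0.25, 0.05, 0, 0, 0, 0],
  [-0.2, 0.04, 0, 0, 0, 0],
  [-0.2, 0.04, 0, 0, 0, 0],
  [-0.2, 0.04, 0, 0, 0, 0],
  [-0.2, 0.04, 0, 0, 0, 0],
  [-0.2, 0.04, 0, 0, 0, 0],
  [-0.2, 0.04, 0, 0, 0, 0],
  [0, 0, 0, 0, 0, 0],
])

```text
clock: 5.4
eef_pos: [532.6, -199.7, 17.3]
tool_rot: [-1.572, 0.211, -1.622]
force: [-0.3, -0.5, 0.8]
width: 85.8
```

```bash
python3 - <<'E'
from h import *
need(F0+f*-180+[0,0,18])
im=get_image("wrist"); cv2.imwrite("pics/w2.png",im[:,:,::-1])
E
```

```text
t 5.4 pos [ 532.6 -199.7   17.3] along -255.0 lat -1.0 F [-0.3 -0.5  0.8] T [-0.21 -0.01 -0.04]
shift [-1.84  0.38 -0.02] turn [ 0.01  0.01 -0.01]
```

View pics/w2.png

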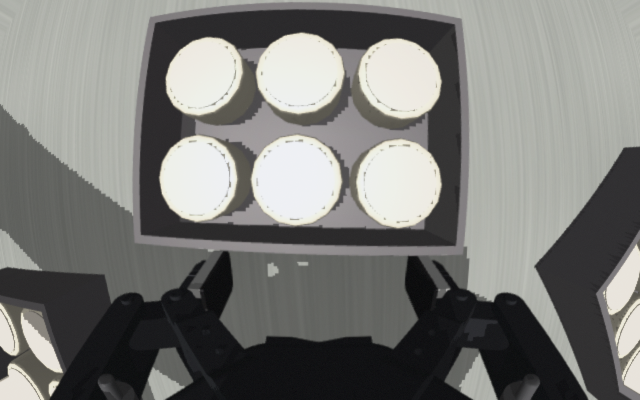

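The tote has turned square to the fingers. Its rear rim is at v≈245 and level, and it sits about 7 mm to the left. I'll keep pushing.

Call:
apply_moves([
  [-0.2, 0.04, 0, 0, 0, 0],
  [-0.2, 0.04, 0, 0, 0, 0],
  [-0.2, 0.04, 0, 0, 0, 0],
  [-0.2, 0.04, 0, 0, 0, 0],
  [-0.2, 0.04, 0, 0, 0, 0],
  [-0.2, 0.04, 0, 0, 0, 0],
  [-0.2, 0.04, 0, 0, 0, 0],
  [-0.2, 0.04, 0, 0, 0, 0],
  [-0.2, 0.04, 0, 0, 0, 0],
  [0, 0, 0, 0, 0, 0],
])

```text
clock: 6.7
eef_pos: [536.9, -126.5, 18.4]
tool_rot: [-1.571, 0.211, -1.622]
force: [-0.6, -0.5, 0.8]
width: 85.3
```

```bash
python3 - <<'E'
from h import *
need(F0+f*-130+[0,0,22])
im=get_image("top")[:,:,::-1]
crop=cv2.resize(im[150:250,190:430],None,fx=3.33,fy=3.33,interpolation=cv2.INTER_CUBIC)
cv2.imwrite("pics/top2.png",cv2.convertScaleAbs(crop,alpha=1.3))
E
```

```text
t 6.7 pos [ 536.9 -126.5   18.4] along -181.7 lat -1.4 F [-0.6 -0.5  0.8] T [-0.21  0.03 -0.  ]
shift [-1.28  0.18 -0.03] turn [ 0.    0.01 -0.01]
```

View pics/top2.png

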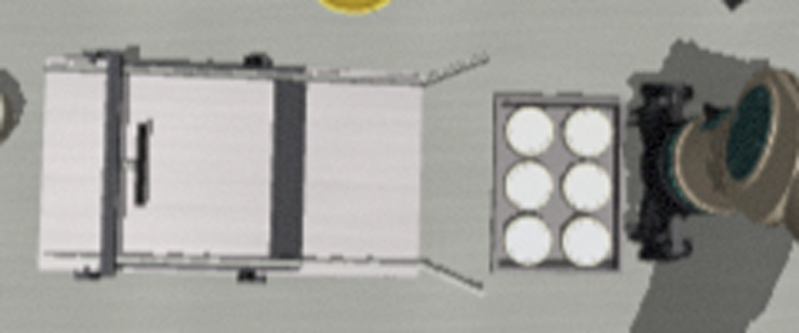

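The tote is now square in front of the mouth. Its rim corners in the crop are about (494,93), (620,97), (620,270) and (493,270).

```bash
python3 - <<'E'
from h import *
g=lambda p: np.array(p)/3.33+[190,150]-.35
c=cast("top",g([(494,93),(620,97),(620,270),(493,270)]),48)-F0
print((c@f).round(1),(c@l).round(1),(c@l).mean())
E
```

```text
[ -61.  -168.5 -170.5  -63. ] [-66.6 -65.5  81.8  84.3] 8.489490422649506
```

Call:
apply_moves([
  [-0.2, 0.04, 0.03, 0, 0, 0],
  [-0.2, 0.04, 0.03, 0, 0, 0],
  [-0.2, 0.04, 0.03, 0, 0, 0],
  [-0.2, 0.04, 0.03, 0, 0, 0],
  [-0.2, 0.04, 0.03, 0, 0, 0],
  [-0.2, 0.04, 0.03, 0, 0, 0],
  [-0.2, 0.04, 0.03, 0, 0, 0],
  [0, 0, 0, 0, 0, 0],
])

```text
clock: 7.75
eef_pos: [548.5, -69.9, 19.1]
tool_rot: [-1.57, 0.211, -1.622]
force: [0.4, 0.6, -0.4]
width: 85.4
```

```bash
python3 - <<'E'
from h import *
need(F0+f*-15+[0,0,20])
im=get_image("top")[:,:,::-1]
crop=cv2.resize(im[150:250,190:430],None,fx=3.33,fy=3.33,interpolation=cv2.INTER_CUBIC)
cv2.imwrite("pics/top3.png",cv2.convertScaleAbs(crop,alpha=1.3))
E
```

```text
t 7.75 pos [548.5 -69.9  19.1] along -124.6 lat -10.1 F [ 0.4  0.6 -0.4] T [-0.15 -0.   -0.04]
shift [-2.68  0.55 -0.25] turn [-0.    0.01 -0.01]
```

View pics/top3.png

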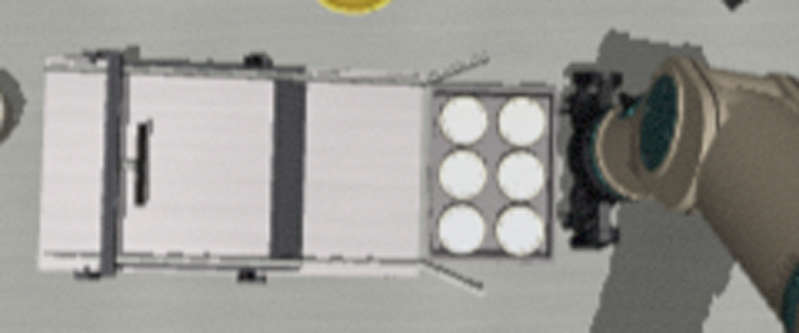

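The tote spans rows 84–258 and lies between the guides, whose feet are at 83 and 262. It is square, with its toe at the foot (u≈428). I'll push it onto the ramp.

Call:
apply_moves([
  [-0.15, 0.03, 0, 0, 0, 0],
  [-0.15, 0.03, 0, 0, 0, 0],
  [-0.15, 0.03, 0, 0, 0, 0],
  [-0.15, 0.03, 0, 0, 0, 0],
  [-0.15, 0.03, 0, 0, 0, 0],
  [-0.15, 0.03, 0, 0, 0, 0],
])

```text
clock: 8.55
eef_pos: [549.9, -34.4, 19.2]
tool_rot: [-1.571, 0.21, -1.623]
force: [-0.5, -2.3, -2.5]
width: 85.3
```

Call:
apply_moves([
  [-0.15, 0.03, 0, 0, 0, 0],
  [-0.15, 0.03, 0, 0, 0, 0],
  [-0.15, 0.03, 0, 0, 0, 0],
  [-0.15, 0.03, 0, 0, 0, 0],
  [-0.15, 0.03, 0, 0, 0, 0],
  [-0.15, 0.03, 0, 0, 0, 0],
])

```text
clock: 9.3
eef_pos: [552.0, 2.2, 19.7]
tool_rot: [-1.571, 0.209, -1.623]
force: [-0.4, -1.9, -2.4]
width: 85.9
```

```bash
python3 - <<'E'
from h import *
need(F0+f*-15+[0,0,20])
E
```

```text
t 9.3 pos [552.    2.2  19.7] along -52.4 lat -9.8 F [-0.4 -1.9 -2.4] T [-0.81 -0.06  0.  ]
shift [-0.92  0.19 -0.24] turn [-0. -0. -0.]
```

Call:
apply_moves([
  [-0.15, 0.03, 0, 0, 0, 0],
  [-0.15, 0.03, 0, 0, 0, 0],
  [-0.15, 0.03, 0, 0, 0, 0],
  [-0.15, 0.03, 0, 0, 0, 0],
  [-0.15, 0.03, 0, 0, 0, 0],
  [-0.15, 0.03, 0, 0, 0, 0],
])

```text
clock: 10.05
eef_pos: [553.9, 38.1, 20.1]
tool_rot: [-1.571, 0.209, -1.624]
force: [-0.7, -4.6, -1.8]
width: 85.6
```

Call:
apply_moves([
  [-0.15, 0.02, 0, 0, 0, 0],
  [-0.15, 0.01, 0, 0, 0, 0],
  [-0.15, 0.005, 0, 0, 0, 0],
  [-0.15, 0.005, 0, 0, 0, 0],
])

```text
clock: 10.55
eef_pos: [555.3, 62.9, 23.7]
tool_rot: [-1.571, 0.21, -1.623]
force: [0.5, -2.3, -1.3]
width: 85.7
```

Call:
apply_moves([
  [-0.15, 0.005, 0, 0, 0, 0],
  [-0.15, 0.005, 0, 0, 0, 0],
  [-0.15, 0.005, 0, 0, 0, 0],
  [-0.15, 0.005, 0, 0, 0, 0],
])

```text
clock: 11.05
eef_pos: [556.5, 86.0, 27.9]
tool_rot: [-1.571, 0.209, -1.624]
force: [-0.6, -4.0, 0.0]
width: 85.4
```

```bash
python3 - <<'E'
from h import *
need(F0+f*118+[0,0,42])
E
```

```text
t 11.05 pos [556.5  86.   27.9] along 31.5 lat -9.9 F [-0.6 -4.   0. ] T [-1.09  0.06  0.09]
shift [-2.19  0.1  -0.25] turn [-0. -0.  0.]
```

Call:
apply_moves([
  [-0.15, 0.005, 0, 0, 0, 0],
  [-0.15, 0.005, 0, 0, 0, 0],
  [-0.15, 0.005, 0, 0, 0, 0],
  [-0.15, 0.005, 0, 0, 0, 0],
])

```text
clock: 11.55
eef_pos: [557.9, 108.7, 32.2]
tool_rot: [-1.57, 0.208, -1.624]
force: [-0.2, -7.0, 3.4]
width: 85.3
```

Call:
apply_moves([
  [-0.15, 0.005, 0, 0, 0, 0],
  [-0.15, 0.005, 0, 0, 0, 0],
  [-0.15, 0.005, 0, 0, 0, 0],
])

```text
clock: 11.92
eef_pos: [558.8, 127.5, 35.5]
tool_rot: [-1.57, 0.21, -1.623]
force: [0.4, -3.1, -0.5]
width: 85.4
```

Call:
apply_moves([
  [-0.12, 0.005, 0, 0, 0, 0],
  [-0.12, 0.005, 0, 0, 0, 0],
  [-0.12, 0.005, 0, 0, 0, 0],
])

```text
clock: 12.3
eef_pos: [559.0, 141.9, 37.3]
tool_rot: [-1.572, 0.21, -1.623]
force: [-0.9, -3.5, -2.0]
width: 85.7
```

```bash
python3 - <<'E'
from h import *
need(F0+f*118+[0,0,42])
E
```

```text
t 12.3 pos [559.  141.9  37.3] along 87.5 lat -9.4 F [-0.9 -3.5 -2. ] T [-0.84 -0.02  0.09]
shift [-0.77  0.04 -0.23] turn [ 0.01  0.   -0.  ]
```

Call:
apply_moves([
  [-0.1, 0.005, 0, 0, 0, 0],
  [-0.1, 0.005, 0, 0, 0, 0],
  [-0.1, 0.005, 0, 0, 0, 0],
  [0, 0, 0, 0, 0, 0],
])

```text
clock: 12.8
eef_pos: [560.1, 154.0, 39.7]
tool_rot: [-1.57, 0.21, -1.623]
force: [0.0, -0.0, -0.2]
width: 85.3
```

Call:
apply_moves([
  [-0.05, 0, 0, 0, 0, 0],
  [-0.05, 0, 0, 0, 0, 0],
  [0, 0, 0, 0, 0, 0],
])

```text
clock: 13.18
eef_pos: [560.2, 157.2, 40.3]
tool_rot: [-1.571, 0.21, -1.623]
force: [0.3, -1.9, -1.0]
width: 85.3
```

Call:
apply_moves([
  [-0.05, 0, 0, 0, 0, 0],
  [-0.05, 0, 0, 0, 0, 0],
  [0, 0, 0, 0, 0, 0],
])

```text
clock: 13.55
eef_pos: [560.5, 161.4, 41.3]
tool_rot: [-1.571, 0.21, -1.623]
force: [-0.6, -1.9, -0.7]
width: 85.6
```

```bash
python3 - <<'E'
from h import *
need(F0+f*118+[0,0,42])
im=get_image("wrist")[:,:,::-1]; im2=get_image("top")[:,:,::-1]
crop=cv2.resize(im2[150:250,190:390],(800,400),interpolation=cv2.INTER_CUBIC)
crop=cv2.convertScaleAbs(crop,alpha=1.3)
cv2.imwrite("pics/c4.png",crop); cv2.imwrite("pics/w4.png",im)
E
```

```text
t 13.55 pos [560.5 161.4  41.3] along 107.1 lat -9.9 F [-0.6 -1.9 -0.7] T [-0.6   0.04 -0.02]
shift [-0.27  0.04 -0.25] turn [-0.  0. -0.]
```

View pics/c4.png

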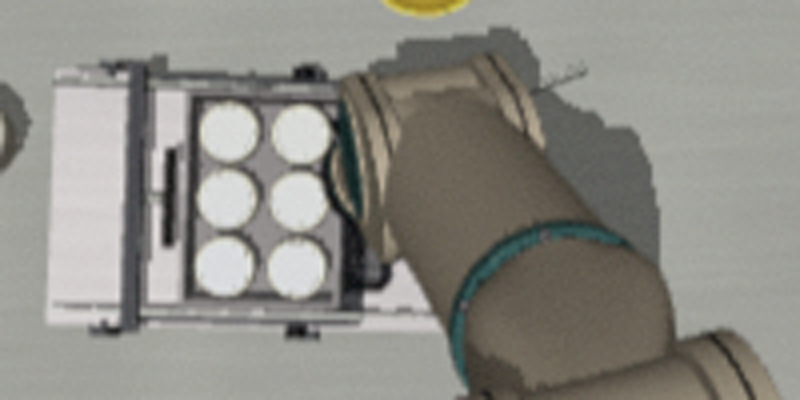

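The top crop shows the tote on the deck between the guides. Its leading rim is at u≈188 and the buffer face at u≈178, so contact is a few mm to 1 cm away. I'll creep forward and watch the force.

Call:
apply_moves([
  [-0.05, 0, 0, 0, 0, 0],
  [-0.05, 0, 0, 0, 0, 0],
  [0, 0, 0, 0, 0, 0],
])

```text
clock: 14.02
eef_pos: [560.6, 165.2, 42.1]
tool_rot: [-1.571, 0.21, -1.623]
force: [-0.2, -2.2, -2.2]
width: 85.3
```

Call:
apply_moves([
  [-0.05, 0, 0, 0, 0, 0],
  [0, 0, 0, 0, 0, 0],
])

```text
clock: 14.28
eef_pos: [560.7, 167.1, 42.4]
tool_rot: [-1.571, 0.21, -1.623]
force: [0.5, -1.0, -1.5]
width: 85.2
```

Call:
apply_moves([
  [-0.05, 0, 0, 0, 0, 0],
  [0, 0, 0, 0, 0, 0],
])

```text
clock: 14.52
eef_pos: [560.8, 168.8, 42.8]
tool_rot: [-1.571, 0.209, -1.623]
force: [-0.1, -1.9, -2.0]
width: 85.4
```

Call:
apply_moves([
  [-0.05, 0, 0, 0, 0, 0],
  [0, 0, 0, 0, 0, 0],
])

```text
clock: 14.78
eef_pos: [560.9, 170.0, 43.1]
tool_rot: [-1.571, 0.209, -1.624]
force: [-0.4, -5.4, -2.6]
width: 85.4
```

Call:
apply_moves([
  [-0.04, 0, 0, 0, 0, 0],
  [0, 0, 0, 0, 0, 0],
])

```text
clock: 15.02
eef_pos: [560.9, 171.0, 43.3]
tool_rot: [-1.571, 0.208, -1.624]
force: [0.4, -5.3, -3.5]
width: 85.5
```

Call:
apply_moves([
  [-0.04, 0, 0, 0, 0, 0],
  [0, 0, 0, 0, 0, 0],
])

```text
clock: 15.28
eef_pos: [561.0, 171.9, 43.5]
tool_rot: [-1.571, 0.207, -1.624]
force: [0.4, -7.3, -2.8]
width: 85.4
```

Call:
apply_moves([
  [-0.04, 0, 0, 0, 0, 0],
  [0, 0, 0, 0, 0, 0],
])

```text
clock: 15.52
eef_pos: [561.0, 172.7, 43.6]
tool_rot: [-1.572, 0.206, -1.625]
force: [-0.7, -8.2, -2.3]
width: 85.2
```

Call:
apply_moves([
  [-0.03, 0, 0, 0, 0, 0],
  [0, 0, 0, 0, 0, 0],
])

```text
clock: 15.78
eef_pos: [561.0, 173.3, 43.8]
tool_rot: [-1.572, 0.206, -1.625]
force: [-0.3, -9.3, -4.0]
width: 85.3
```

Call:
apply_moves([
  [0, 0.06, 0, 0, 0, 0],
  [0, 0.06, 0, 0, 0, 0],
  [0, 0.06, 0, 0, 0, 0],
  [0, 0.06, 0, 0, 0, 0],
  [0, 0, 0, 0, 0, 0],
])

```text
clock: 16.4
eef_pos: [560.9, 174.0, 34.4]
tool_rot: [-1.572, 0.204, -1.626]
force: [0.1, -12.5, -0.3]
width: 85.3
```

```bash
python3 - <<'E'
from h import *
need(F0+f*118+[0,0,42])
im=get_image("wrist")[:,:,::-1]; a=cv2.imread("pics/w4.png")
cv2.imwrite("pics/w5.png",np.hstack([cv2.resize(x,(400,250)) for x in(a,im)]))
E
```

```text
t 16.4 pos [560.9 174.   34.4] along 119.7 lat -9.7 F [  0.1 -12.5  -0.3] T [-2.73  0.22  0.29]
shift [ 0.   -0.19 -0.24] turn [ 0.01 -0.02  0.04]
```

View pics/w5.png

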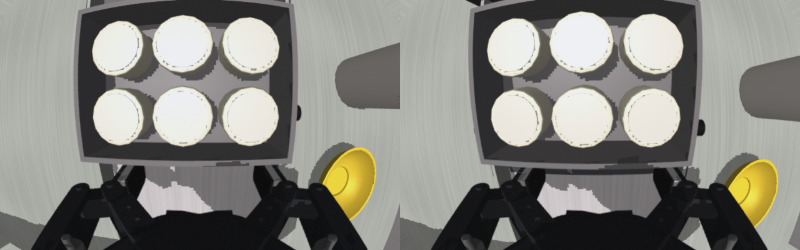

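The right panel shows a dark strip of the lip appearing behind the trailing wall at about (590,172). I'll back off slowly.

Call:
apply_moves([
  [0.05, 0, 0, 0, 0, 0],
  [0.05, 0, 0, 0, 0, 0],
  [0.05, 0, 0, 0, 0, 0],
  [0, 0, 0, 0, 0, 0],
])

```text
clock: 16.95
eef_pos: [561.2, 172.9, 34.1]
tool_rot: [-1.57, 0.21, -1.623]
force: [0.3, -5.0, 3.0]
width: 85.5
```

Call:
apply_moves([
  [0.1, -0.01, 0, 0, 0, 0],
  [0.2, -0.02, 0, 0, 0, 0],
  [0.3, -0.03, 0, 0, 0, 0],
  [0.3, -0.3, 0, 0, 0, 0],
  [0.5, -0.6, 0, 0, 0, 0],
  [0.5, -0.8, 0, 0, 0, 0],
  [0.5, -0.8, 0, 0, 0, 0],
  [0.5, -0.8, 0, 0, 0, 0],
  [0.5, -0.8, 0, 0, 0, 0],
  [0.5, 0, 0, 0, 0, 0],
  [0.5, 0, 0, 0, 0, 0],
  [0, 0, 0, 0, 0, 0],
])

```text
clock: 18.45
eef_pos: [549.1, -35.9, 158.6]
tool_rot: [-1.574, 0.209, -1.627]
force: [-0.3, 0.2, -0.6]
width: 84.8
```

```bash
python3 - <<'E'
from h import *
need(F0+f*118+[0,0,42])
im=get_image("wrist")[:,:,::-1]; im2=get_image("top")[:,:,::-1]; s=get_image("scene")[:,:,::-1]
a=cv2.resize(im2[150:250,190:350],(640,400),interpolation=cv2.INTER_CUBIC)[:300]
cv2.imwrite("pics/top6.png",im2); cv2.imwrite("pics/w6.png",im); cv2.imwrite("pics/s6.png",s)
b=cv2.resize(s[180:310,240:420],(400,289),interpolation=cv2.INTER_CUBIC)
c=cv2.resize(im2[150:250,190:330],(400,286),interpolation=cv2.INTER_CUBIC)[:289]; c=cv2.resize(c,(400,289))
cv2.imwrite("pics/m6.png",cv2.convertScaleAbs(np.vstack([np.hstack([b,c]),cv2.resize(im,(800,500))[:300]]),alpha=1.3))
E
```

```text
t 18.45 pos [549.1 -35.9 158.6] along -90.5 lat -8.8 F [-0.3  0.2 -0.6] T [-0.17  0.01  0.01]
shift [-4.49  3.93 -0.23] turn [ 0.01 -0.03  0.  ]
```

View pics/m6.png

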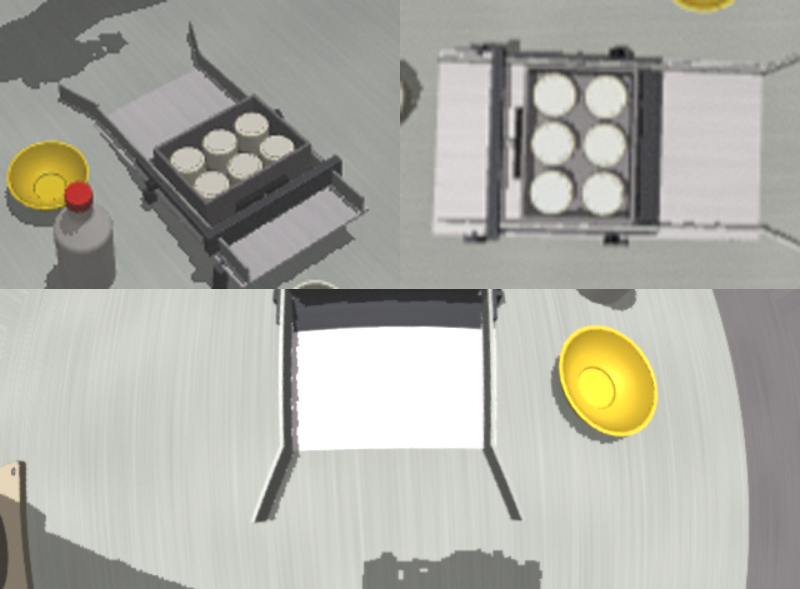

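The montage shows the tote between the guides. Almost all of the lip band is visible behind it (top view, u 637–662) and the buffer is at its front. I'll check whether the heel is down by triangulating the rim corners from the scene and top views. A seated tote gives a rear rim z≈70, a front rim z≈89 and a 10° tilt. If the heel were still on the crest, the rear rim would be at ≈78 with about 6° tilt.

```bash
python3 - <<'E'
from h import *
s=cv2.imread("pics/s6.png"); t=cv2.imread("pics/top6.png"); w=cv2.imread("pics/w6.png")
b=cv2.resize(s[215:285,305:385],(400,350),interpolation=cv2.INTER_CUBIC)
c=cv2.resize(t[165:235,225:290],(400,431),interpolation=cv2.INTER_CUBIC)[:350+81]
b=cv2.copyMakeBorder(b,0,81,0,0,cv2.BORDER_CONSTANT)
cv2.imwrite("pics/m7.png",cv2.convertScaleAbs(np.hstack([b,c]),alpha=1.5))
sc=[(155,150),(253,97),(210,222),(312,140)]; tp=[(636,66),(634,222),(527,68),(525,220)]
S=np.array(sc)/2.222+[240,180]-.3; T=np.array([(u-400,v) for u,v in tp])/[2.857,2.89]+[190,150]-.3
def P(n):
    c=calibration(n); K=np.array([[c["fx"],0,c["cx"]],[0,c["fy"],c["cy"]],[0,0,1]]); return K@np.linalg.inv(c["world_from_camera"])[:3]
X=cv2.triangulatePoints(P("scene"),P("top"),S.T,T.T); X=(X[:3]/X[3]).T
q=X-F0; print(np.c_[q@f,q@l,X[:,2]].round(1))
E
```

```text
[[124.6 -73.6  70.4]
 [121.5  75.6  63.5]
 [234.4 -71.   56.6]
 [225.1  78.4  89.5]]
```

View pics/m7.png

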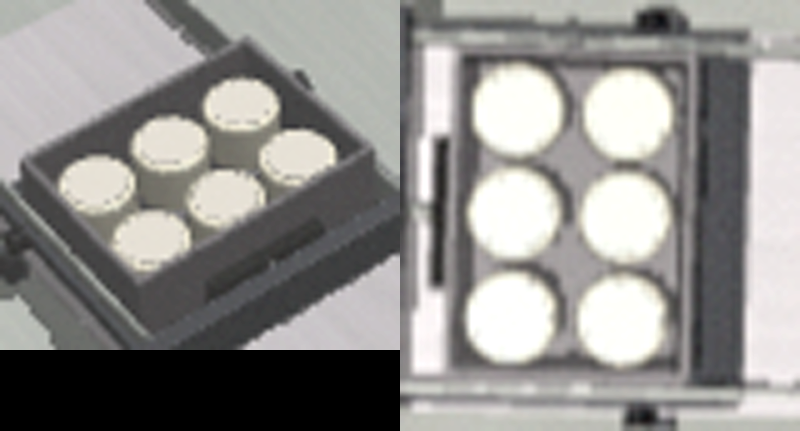

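Refined corners from the enlarged view. Scene: (25,162), (243,40), (135,285), (374,152). Top: (693,52), (686,382), (459,50), (451,372).

```bash
python3 - <<'E'
from h import *
S=np.array([(25,162),(243,40),(135,285),(374,152)])/5+[305,215]-.4
T=np.array([(293,52),(286,382),(59,50),(51,372)])/6.154+[225,165]-.4
def P(n):
    c=calibration(n); K=np.array([[c["fx"],0,c["cx"]],[0,c["fy"],c["cy"]],[0,0,1]]); return K@np.linalg.inv(c["world_from_camera"])[:3]
X=cv2.triangulatePoints(P("scene"),P("top"),S.T,T.T); X=(X[:3]/X[3]).T
q=X-F0; a=q@f; print(np.c_[a,q@l,X[:,2]].round(1))
z=X[:,2]; print("tilt",np.degrees(np.arctan2((z[2]+z[3]-z[0]-z[1]),(a[2]+a[3]-a[0]-a[1]))), "mean z",z.mean())
# predicted scene pixels of the rim corners for heel down / heel on crest, heel at s=132
for nm,hz,tl in(("down",0,10),("crest",8,10-np.degrees(8/110))):
    e=np.array([0,0,1]); up=np.cos(np.radians(10))*f+np.sin(np.radians(10))*e; n=-np.sin(np.radians(10))*f+np.cos(np.radians(10))*e
    th=np.radians(tl); tx=np.cos(th)*f+np.sin(th)*e; tz=-np.sin(th)*f+np.cos(th)*e
    h=F0+up*132+n*hz+l*1
    for cam in("scene","top"):
        W=np.array([h+tz*48+tx*x+l*y for x in(0,110) for y in(-75,75)]); p=(P(cam)@np.c_[W,np.ones(4)].T).T; p=p[:,:2]/p[:,2:]
        d=(S if cam=="scene" else T)-p; print(nm,cam,d.round(1).tolist())
E
```

```text
[[124.6 -72.6  70.4]
 [121.9  75.1  67.6]
 [227.2 -71.4  84.6]
 [227.4  75.8  84.1]]
tilt 8.399749290961331 mean z 76.65814612927436
down scene [[1.2, 0.5], [-1.1, 0.8], [-0.7, -0.3], [-0.6, 0.5]]
down top [[-1.0, 0.4], [-0.5, 0.4], [0.8, 1.8], [1.5, -0.3]]
crest scene [[0.8, 1.8], [-1.8, 2.2], [-1.4, -1.1], [-1.4, -0.2]]
crest top [[0.1, 0.8], [0.6, 0.4], [2.0, 1.8], [2.7, -0.2]]
```

The rear rim is at z≈69. That matches the heel being down (70) rather than on the crest (78), and the down prediction also fits the scene pixels better. The arm is well clear, so I'll hand in.

```bash
python3 -c "
from cell import *
print(read_state()['force'],read_state()['clock']); print(finish_job())"
```

```text
[0.08574377 1.2232927  0.32105563] 18.6
the job is handed in; nothing more can be done
None
```

The tote is over the lip and appears to be seated flat on the deck, and I handed the job in at 18.6 s. I squared it up with the open fingers and slid it into the mouth and up the ramp without lifting it. Then I crept it against the buffer, slid the fingertips about 10 mm down the wall, and backed off well clear.

- **Force:** the highest reading at the end of any move was about 12.5 N, just after sliding the fingertips down the wall. Force is only reported when a move ends, so a brief higher value in between would not show.
- **Seated, by position:** triangulating the rim corners from the two camera views put the trailing rim at z≈69 mm. That fits the trailing edge being down behind the lip (about 70 mm expected) and not still on its crest (about 78 mm).
- **Check that disagreed slightly:** the leading rim came out 4–5 mm lower than expected. That made the measured tilt 8.4° instead of 10°, which is within what I'd expect from reading the corners by eye.
- **Bystanders:** the arm never went near the bottle, dish or cup. The bottle and dish look undisturbed in the last pictures, but I did not check the cup closely.

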